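# Reset the drilling jig's dial stop and push the pallet home

## Task

Set up the drilling jig for the next organ pallet with light fingertip pushes only, gripping nothing: push the finger peg round until the dial's index line meets the long zero line of the graduated collar, leaving the collar itself where it is set. Then gently push the wooden pallet block along the channel until its square end rests against the steel stop, without lifting it and without disturbing the dial setting or the loose things lying round the jig.

Things in the scene. Friction and masses are not known exactly. Their poses are not given: they have to be found in the camera images.
- jig: drilling jig fixed to the bench: plywood board 170 mm (its x) by 440 mm (its y), 15 mm thick; origin on the bench under the board, 15 mm to +y of its centre. At yaw 0 its x axis points away from the robot, y to the left. The channel runs along y at the right and middle, the dial and the stop's drive stand at the +y end (axis at x = -10, y = +125 mm)
- channel_floor (a point): point on the centre line of the jig's straight channel (jig x = +15, y = -95 mm), on its floor, 15 mm above the bench. The channel is 35 mm wide and parallel to the jig's y axis; the rail on its +x side rises 10 mm above the floor, that on its -x side 8 mm; both run from jig y = -225 to +37 mm
- bush_top (a point): top of the steel drill bush (22 mm across) on the grey arm that reaches over the channel from a post behind the +x rail; 72 mm above the bench, jig x = +15, y = -18 mm. Underside of the bush 53 mm above the bench; arm 22 mm wide along y. Fixed
- dial_axis (a point): point on the dial's vertical axis at the level of the dial's flat top face, 60 mm above the bench
- dial (a joint): angle of the dial, rad, counter-clockwise from above positive, -1.6 to 1.6; at 0 its index line points to the jig's -x (toward the robot). A metal disc of 50 mm radius with one dark line at its edge and a hub nut (15 mm radius, 11 mm high). It stays where it is left; the peg moves it with 5 to 8 N. By rack and pinion it moves the stop 15 mm per rad, counter-clockwise to the jig's +y
- peg: the dial's black finger peg: an upright round peg, 13 mm diameter, 29 mm tall over the dial face (17 mm diameter in the lowest 3 mm), free to spin on its own pin, set in the dial 36 mm from the dial axis, diametrically opposite the index line; origin at its foot on the dial face. To be pushed from the side, not pinched
- peg_top (a point): centre of the top of the finger peg, 89 mm above the bench
- index_mark (a point): outer end of the dial's dark index line, 51 mm from the dial axis, 57 mm above the bench; it turns with the dial
- zero_mark (a point): inner end of the collar's zero line, 51 mm from the dial axis, 57 mm above the bench: when dial and collar are lined up this point and index_mark are one above the other
- collar (a joint): angle of the graduated collar, rad, measured like the dial's: the lines meet when both angles are equal. The collar is the flat steel ring round the dial, 68 mm outer radius, top 54 mm above the bench, with 60 lines 6 degrees apart; the zero line is the only one across its full width and ends in a pointed lug on the rim. Stiff; must not be turned
- stop: steel stop plate across the channel on a toothed rack, 31 mm wide, 10 mm thick, top 48 mm above the bench; moves only along the channel (jig y), driven by the dial. Origin on the channel floor under its face. A push of more than about 15 N on it would turn the dial back
- stop_face (a point): middle of the width of the stop plate's face that looks to the jig's -y (to the pallet), 14 mm above the channel floor
- pallet: loose wooden pallet block (organ valve), 118 mm long, 33 mm wide, 24 mm high, 0.09 to 0.15 kg, lying in the channel, free to slide along it. One end is plain and square, the other (nose) is covered in red felt and bears a wire fork on top, up to 31 mm high. Origin under its middle, z up; its own x and y axes are turned 6 degrees from its sides, so take its direction from the two end points
- square_end (a point): middle of the width of the pallet's plain square end face (the end toward the stop), 14 mm above the channel floor
- nose_end (a point): middle of the width of the pallet's nose end face (fork end, away from the stop), 14 mm above the channel floor, mid-height of the flat end face (24 mm high), where a finger can push
- next_pallet: a second, loose pallet block like the first, lying on the bench left of the jig; not to be disturbed
- glue_bottle: loose squeeze bottle, 52x48x130 mm, standing on the bench right of the jig; not to be disturbed
- masking_tape: loose roll of tape lying flat, 96 mm across, 25 mm high, right of the jig; not to be disturbed
Not all that is in view belongs to the job. What is shaped like the pallet but pink is not meant.

How it is judged (in metres and radians):
On the way, in this order (a step that is already met when the one before it is completed fails the run):
1. the dial stands still with its index line at the collar's zero line (horizontal distance between index_mark and zero_mark below 0.003 m and velocity of joint dial between -0.03 and 0.03 rad/s), for 0.3 s.
2. the pallet's square end lies against the stop (y of square_end in the frame of stop_face above -0.0025 m), for 0.2 s.
At the end, for the whole second after the job is handed in: the index line stands within 3 mm of the collar's zero line (measured at the dial's edge), and the pallet lies flat and at rest in the channel with its square end no more than 2.5 mm from the stop face (horizontal distance between index_mark and zero_mark below 0.003 m and y of square_end in the frame of stop_face between -0.0025 and 0.003 m and x of square_end in the frame of stop_face between -0.005 and 0.005 m and z of pallet in the frame of jig below 0.018 m and linear speed of pallet below 0.01 m/s); the robot touches nothing.
It fails at once if the pallet is lifted (underside more than 6 mm off the channel floor) or tipped (z of pallet in the frame of jig above 0.021 m or angle between pallet's own z axis and vertical above 0.12 rad).
It fails at once if the peg or the pallet is gripped or forced (fingers press on it with over 20 N) (contact force between the fingers and peg above 20 N or contact force between the fingers and pallet above 20 N).
It fails at once if the collar is turned from its setting (zero line moved more than 2 mm) (distance of zero_mark from where it was at the start of the episode above 0.002 m).
It fails at once if the pallet is pushed hard against the stop (over 25 N) (contact force between pallet and stop above 25 N).
It fails at once if the next pallet, the bottle or the tape is moved more than 15 mm (distance of any of next_pallet, glue_bottle, masking_tape from where it was at the start of the episode above 0.015 m).
It also fails if it takes over 58 s, if anything falls off the work surface, if the arm or the gripper's body presses on something with over 40 N, if the wrist force passes 120 N, or if a joint passes its speed limit or range.

## Robot

A 6-joint arm with a two-finger parallel gripper is mounted at the origin on a cart in front of the work surface, level with it; the furniture and walls round the work are solid. World frame = base frame: x ahead of the robot, y to its left, z up, the work surface at z = 0. Lengths are in m, angles in degrees, forces in N, time in s.
With the tool pointing down it reaches from about 0.375 to 0.9 m from the base axis. Payload 3.1 kg.
Tool frame: the origin (TCP) lies midway between the tips of the shut fingers; the grasp point (between the pads) lies bot.pinch_z behind it (bot.pinch_z is the distance from the TCP to the grasp point, in m); z points along the fingers, y is the direction in which the jaws open and shut (so a half turn about z gives the same grasp; the last joint's range is limited). The gripper opens to 87 mm and grips with 3 to 60 N. Pads are 19 mm wide; open, the fingers measure 117 mm over their backs; the gripper's body (75 mm by 190 mm) begins 51 mm behind the grasp point.
Start: joints at [-84.196, 30.224, 82.088, -0, 67.689, -10.227], TCP at [0.173, -0.601, 0.223] pointing down, gripper open.
Joint ranges: [-176.69, 176.69], [-43.24, 126.21], [12.49, 139.97], [-82, 262], [0, 151.66], [-163.58, 163.58]. Speed limits (degrees/s): [159.86, 159.86, 180, 180, 180, 180].

## Interface

Orientations are given as a 3x3 rotation matrix whose columns are the frame's x, y, z axes.
In Python, from rig import bot gives the robot as it stands.
- The arm moves only by the tool apply_moves, never from a script. Its argument "motion" is text: rows parted by semicolons, each of 7 numbers parted by spaces: the shift along the tool's x, y, z in m, then the turn, a rotation vector about the tool's x, y, z in degrees, then the finger opening in m, from 0 to 0.087. A call has exactly 8 rows; each row is the pose to reach, as a shift and turn from the pose commanded when the call began, along the tool's axes at that moment; what a row does not reach only later rows make up. A row lasts 1/8 s, in which the tool goes at most 62.5 mm and 10.7 degrees, less where a joint would pass 70% of its speed; a pose out of reach is approached as far as the arm can. A call with a gripper value outside its range is refused whole. The fingers move at their own pace and stop on an object; the grip force is fixed at half the most. Time passes only in rows, so rows that repeat a pose let the fingers close, or fill a call up. It gives the time, the measured TCP pose, the force and the opening at its end, in the units of the state.
- bot.read_state(): the state, without advancing time (a new reading comes with each control period).
- bot.capture(name): name is "side" or "top"; returns the picture (400x640x3 uint8, red, green, blue); there is no depth.
- bot.get_calibration(name): a dict with "fx", "fy", "cx", "cy" (pixels), "rvec" (rotation vector, rad) and "tvec" (3), from world to camera coordinates, as OpenCV has them. Camera axes: x right, y down, z forward; pixel columns grow to the right and rows downward; lengths in m; the calibration is good to about 2 mm. A picture is of the moment at which its call begins. get_calibration takes no time and is no camera call.
- bot.hand_in(): hands the job in, once; it reports no verdict.
Trained networks look in the newest picture that a camera, given by its name, has taken for a name from the list of things; names that differ only in an ending like _2 or _b are one class to them, and where a whole thing is asked for, a point or a joint stands for the part that bears it (a point fixed in the world has none). Each returns a list of dicts, best first, with "p" (0 to 1); they miss things now and then, are a little off and sometimes report something else, mostly with a low value. They report only what shows in the picture. A call takes as long as a camera call. They do not tell look-alikes from the thing itself.
- bot.find_in(name, camera): "point" ([x, y, z] in m, in world coordinates, good to about 4 mm: the middle of the surface that is visible of it).
The state is a dict: "time_s": time; "joint_positions": joint angles; "qvel": joint speeds; "tau": joint torques, N m; "position": TCP position; "tcp_rot": TCP orientation; "force": force on the tool from outside, world axes, zero at the start; "moment": the same for the moment, N m; "opening": opening from 0.0 (shut) to 1.0 (fully open).
Only numpy, scipy, OpenCV 4.12 (cv2) and the standard library are available. Lean on these libraries where they do the work, as an engineer would, in place of code of your own. Each camera call takes 0.05 s, during which the arm holds its last target.

## Working session

There is one attempt and no reset: what is moved stays moved. The work goes in short steps, Python scripts to look and compute and a tool call to move; the robot and the scene stay as the last step left them, time stands still between calls to the robot, and variables do not carry over. Pictures are saved under pics/ and viewed, and the job is handed in when it is done.

Besides the shell and the picture viewer there is one more tool, called as a command line: name --argument value ..., lists and objects as JSON in quotes. apply_moves: Moves the arm, as the interface text tells. Its arguments: {"type":"object","properties":{"motion":{"type":"string"}},"required":["motion"]}

```bash
mkdir -p pics; ls
python3 - <<'E'
from rig import bot
import cv2
s=bot.read_state();print(s['time_s'],s['position'],s['tcp_rot'],s['opening'],bot.pinch_z)
for c in('side','top'):
    im=bot.capture(c);cv2.imwrite(f'pics/{c}0.png',im[:,:,::-1]);print(c,bot.get_calibration(c))
    for n in ('channel_floor','bush_top','dial_axis','peg_top','index_mark','zero_mark','stop_face','square_end','nose_end') if c=='top' else ('peg_top','nose_end'):
        print(n,[(d['p'],[round(float(v),4) for v in d['point']]) for d in bot.find_in(n,c)][:3])
E
```

```text
pics
0.0 [ 0.17256406 -0.59993344  0.22157215] [[ 9.61097961e-01  2.76207633e-01 -2.27457564e-04]
 [ 2.76207468e-01 -9.61095605e-01  2.16150577e-03]
 [ 3.78415928e-04 -2.14024427e-03 -9.99997638e-01]] 1.0009604574585524 0.0187
side {'fx': 454.4060333530619, 'fy': 454.4060333530619, 'cx': 330.1948327665286, 'cy': 208.4938679531524, 'rvec': array([ 0.43202916, -2.4622114 ,  1.55400631]), 'tvec': array([0.49835972, 0.16795899, 1.41776176])}
peg_top [(0.38, [0.5646, 0.1632, 0.0737])]
nose_end [(0.66, [0.5206, 0.2054, 0.054]), (0.52, [0.5587, -0.0472, 0.0345]), (0.51, [0.4633, -0.2675, 0.0194])]
top {'fx': 379.17160281723346, 'fy': 379.17160281723346, 'cx': 314.82670110133705, 'cy': 200.46883037808573, 'rvec': array([ 2.18276122, -2.15868356,  0.11895168]), 'tvec': array([-0.0417692 ,  0.55802087,  1.33127765])}
channel_floor [(0.98, [0.5364, 0.0515, 0.0185])]
bush_top [(0.83, [0.5469, 0.0547, 0.0118]), (0.52, [0.5709, -0.047, 0.0387])]
dial_axis [(0.61, [0.5389, 0.057, 0.015])]
peg_top [(0.66, [0.5397, 0.1768, 0.0527])]
index_mark [(0.64, [0.5382, 0.1777, 0.0548])]
zero_mark [(0.83, [0.5392, 0.1745, 0.0523])]
stop_face [(0.24, [0.5385, 0.1723, 0.0531])]
square_end [(0.73, [0.5654, -0.0504, 0.0355]), (0.57, [0.4688, -0.2776, 0.0238])]
nose_end [(0.86, [0.5693, -0.0454, 0.0376]), (0.52, [0.4662, -0.2816, 0.024])]
```

View pics/top0.png

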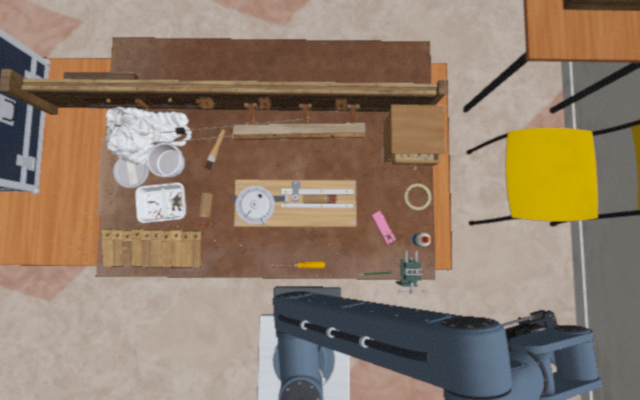

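View pics/side0.png

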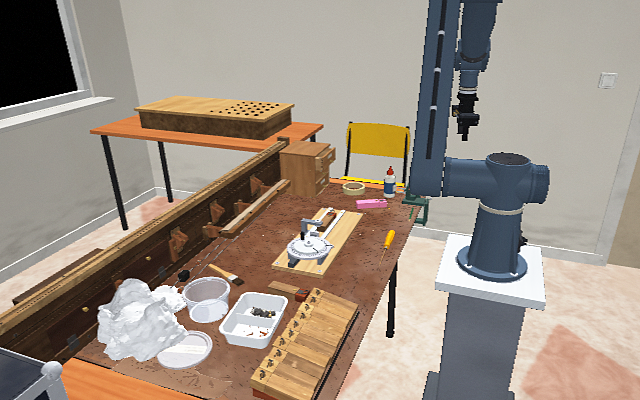

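Run:
```python
import cv2
a=cv2.imread('pics/top0.png');b=cv2.imread('pics/side0.png')
cv2.imwrite('pics/t1.png',cv2.resize(a[80:220,210:400],None,fx=4,fy=4,interpolation=cv2.INTER_CUBIC))
cv2.imwrite('pics/s1.png',cv2.resize(b[100:240,180:380],None,fx=4,fy=4,interpolation=cv2.INTER_CUBIC))
```

```text
(no output)
```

View pics/t1.png

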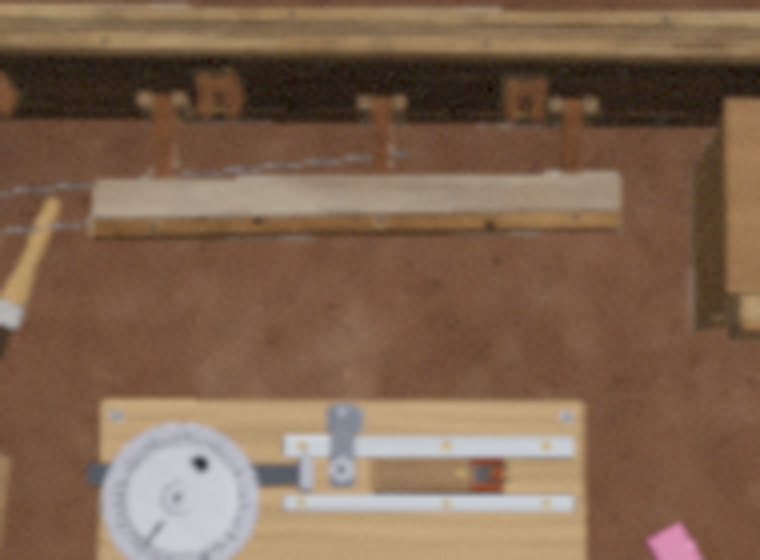

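View pics/s1.png

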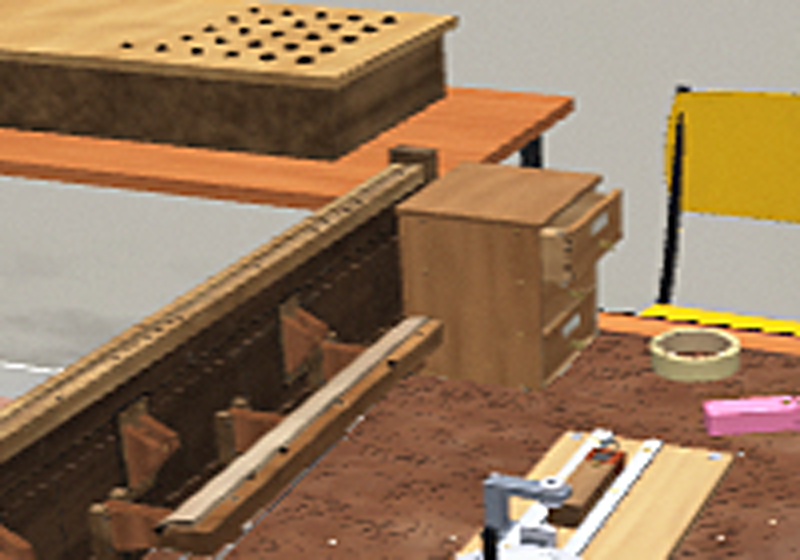

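The top view shows the jig at about (235–356, 180–227), the dial at (255,204) and the pallet nose near (336,199). I'll zoom in on the jig in both views.

```bash
cat > h.py <<'E'
import numpy as np,cv2
from rig import bot
def cam(c):
    k=bot.get_calibration(c);K=np.array([[k['fx'],0,k['cx']],[0,k['fy'],k['cy']],[0,0,1]]);R=cv2.Rodrigues(np.array(k['rvec']))[0];return K,R,np.array(k['tvec'])
def px2w(c,u,v,z):
    K,R,t=cam(c);d=R.T@np.linalg.inv(K)@[u,v,1];o=-R.T@t;return o+d*(z-o[2])/d[2]
def w2px(c,p):
    K,R,t=cam(c);q=K@(R@np.array(p,float)+t);return q[:2]/q[2]
def crop(c,name,u0,u1,v0,v1,f,im=None):
    if im is None: im=bot.capture(c)[:,:,::-1].copy()
    cv2.imwrite('pics/'+name,cv2.resize(im[v0:v1,u0:u1],None,fx=f,fy=f,interpolation=cv2.INTER_CUBIC));return im
E
python3 - <<'E'
from h import *
a=cv2.imread('pics/top0.png');b=cv2.imread('pics/side0.png')
crop('top','t2.png',228,364,174,234,5.8,a)
crop('side','s2.png',265,365,200,275,8,b)
E
```

```text
(no output)
```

View pics/t2.png

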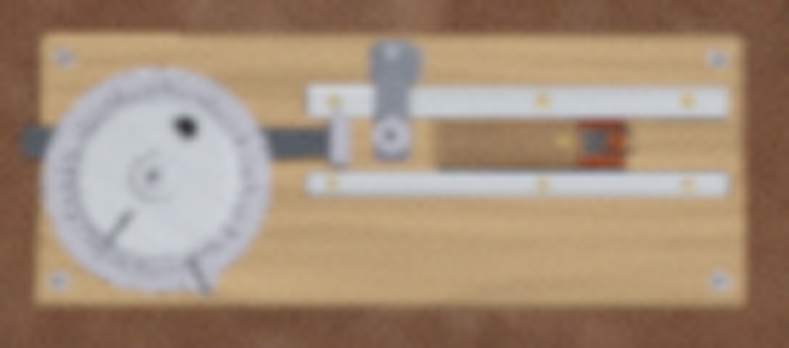

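View pics/s2.png

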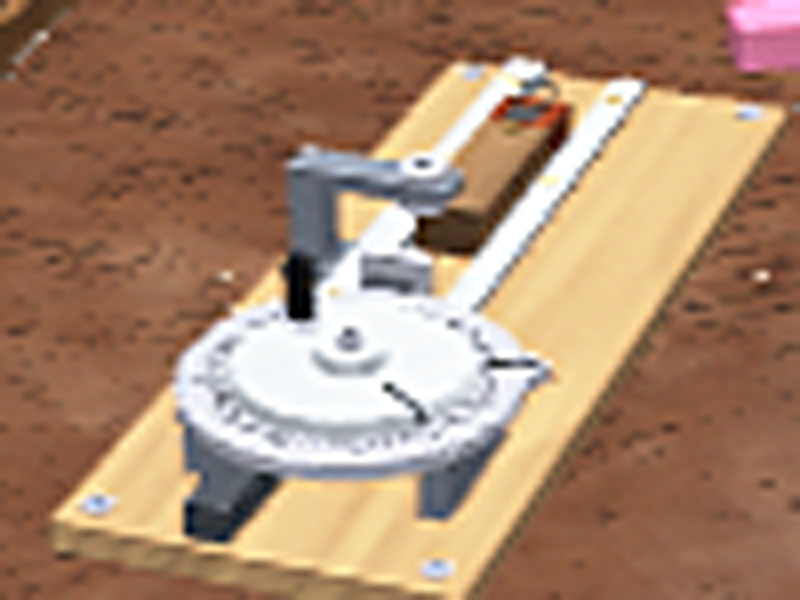

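The top crop shows the index line at the dial's lower left (crop px 132,212→106,245) and the zero line at lower right (188,258→208,292). The peg is at (185,126), the bush at (390,135), and the pallet runs from 438 to about 627. I'll fit the jig pose from these.

Run:
```python
from h import *
from scipy.optimize import least_squares
def P(u,v): return np.array([228+(u+.5)/5.8-.5,174+(v+.5)/5.8-.5])
# board top corners: jig x ±85, y -15±220
obs=[(.085,.205,.015,42,35),(.085,-.235,.015,743,35),(-.085,-.235,.015,745,304),(-.085,.205,.015,38,303),
(-.010,.125,.071,152,177),(.015,-.018,.072,390,135)]
def res(p):
    c,s=np.cos(p[2]),np.sin(p[2])
    return np.concatenate([w2px('top',(p[0]+c*x-s*y,p[1]+s*x+c*y,z))-P(u,v) for x,y,z,u,v in obs])
r=least_squares(res,[.54,.05,0],loss='soft_l1',f_scale=.5);p=r.x;print(p,np.degrees(p[2]));print(res(p).round(2).reshape(-1,2))
c,s=np.cos(p[2]),np.sin(p[2]);R=np.array([[c,-s],[s,c]])
def J(c_,u,v,z): return (R.T@(px2w(c_,u,v,z)[:2]-p[:2]))
def T(u,v,z): return J('top',*P(u,v),z)
def ang(q): q=q-np.array([-.010,.125]);return np.degrees(np.arctan2(-q[1],-q[0])),np.hypot(*q)*1e3
print('idx',ang(T(132,212,.06)),ang(T(106,245,.059)))
print('zero',ang(T(188,258,.055)),ang(T(208,292,.055)))
print('peg',T(185,126,.089),ang(T(185,126,.089)))
print('pallet sq,nose',T(438,145,.039),T(627,145,.039),'stop',T(350,138,.048))
def S(u,v,z): return J('side',265+(u+.5)/8-.5,200+(v+.5)/8-.5,z)
print('SIDE axis nut',S(349,336,.071),'bush',S(422,161,.072),'peg',S(298,260,.089))
print('idx',ang(S(387,385,.06)),ang(S(427,418,.059)),'zero',ang(S(488,362,.055)),ang(S(545,365,.055)))
for y in (.08,0.0,-.1,-.2): print(y,p[:2]+R@[.015,y])
print('axis',p[:2]+R@[-.01,.125],'peg',p[:2]+R@T(185,126,.089))
```

```text
[0.55086181 0.05075606 0.01136625] 0.6512380462261399
[[-0.06 -0.17]
 [-0.18 -0.12]
 [ 0.03  0.17]
 [-0.38  0.39]
 [ 0.18 -0.13]
 [ 0.4  -0.07]]
idx (np.float64(-34.29291736505519), np.float64(24.90807600727068)) (np.float64(-36.119118702674164), np.float64(50.02351103974412))
zero (np.float64(21.966780372236972), np.float64(51.77594331639136)) (np.float64(24.828781813819003), np.float64(75.48961721790887))
peg [0.01815189 0.10382627] (np.float64(143.05227156683728), np.float64(35.22577765704728))
pallet sq,nose [ 0.01231795 -0.04458801] [ 0.01232759 -0.16072643] stop [0.01562761 0.00888812]
SIDE axis nut [-0.01301444  0.12986263] bush [ 0.01358845 -0.01734534] peg [0.01616159 0.10963144]
idx (np.float64(-36.76121314358419), np.float64(29.365776634862105)) (np.float64(-36.367374107781075), np.float64(57.46883787993568)) zero (np.float64(20.78332239903664), np.float64(54.64503704340156)) (np.float64(18.397599372754563), np.float64(76.87362003152448))
0.08 [0.56495156 0.13092138]
0.0 [0.56586084 0.05092655]
-0.1 [ 0.56699744 -0.04906699]
-0.2 [ 0.56813404 -0.14906053]
axis [0.5394417  0.17563432] peg [0.56783243 0.15478194]
```

apply_moves --motion "0.036 -0.036 0 0 0 -9.3 0; 0.072 -0.072 0 0 0 -18.6 0; 0.109 -0.107 0 0 0 -28 0; 0.145 -0.143 0 0 0 -37.3 0; 0.181 -0.179 0 0 0 -46.6 0; 0.217 -0.215 0 0 0 -56 0; 0.253 -0.250 0 0 0 -65.3 0; 0.290 -0.286 0 0 0 -74.6 0"

```text
time_s: 1.65
position: [0.3732, -0.2446, 0.2229]
tcp_rot: [[-0.016, 1.0, 0.001], [1.0, 0.016, -0.001], [-0.001, 0.001, -1.0]]
force: [1.6, -1.1, -0.0]
opening: 0.174
```

apply_moves --motion "0.044 0.0255 0 0 0 0 0; 0.088 0.051 0 0 0 0 0; 0.132 0.0765 0 0 0 0 0; 0.176 0.102 0 0 0 0 0; 0.220 0.1275 0.005 0 0 0 0; 0.264 0.153 0.015 0 0 0 0; 0.308 0.179 0.025 0 0 0 0; 0.352 0.204 0.035 0 0 0 0"

```text
time_s: 2.65
position: [0.5735, 0.1101, 0.1875]
tcp_rot: [[-0.011, 1.0, 0.001], [1.0, 0.011, -0.0], [-0.0, 0.001, -1.0]]
force: [0.1, -1.1, 0.4]
opening: 0.002
```

Run:
```python
from h import *
s=bot.read_state();print(s['position'],s['tcp_rot'].round(4),s['force'],s['opening'])
a=crop('top','t3.png',228,364,174,234,5.8);b=crop('side','s3.png',265,365,180,255,8)
cv2.imwrite('pics/t3f.png',a);cv2.imwrite('pics/s3f.png',b)
```

```text
[0.57349739 0.11011003 0.1874775 ] [[-1.120e-02  9.999e-01  1.000e-03]
 [ 9.999e-01  1.120e-02 -2.000e-04]
 [-2.000e-04  1.000e-03 -1.000e+00]] [ 0.12801809 -1.13477691  0.41552943] 0.0017198367936410149
```

View pics/t3f.png

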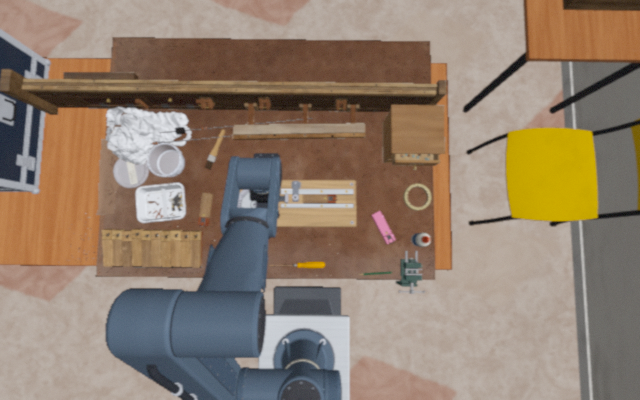

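View pics/s3f.png

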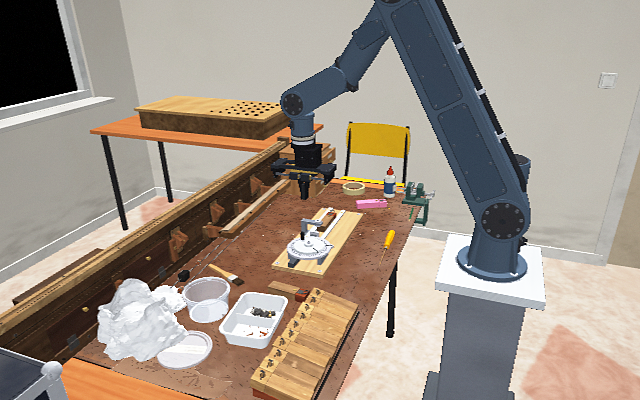

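The arm hides the dial from the top camera, but the side camera still sees it. I'll go down now.

apply_moves --motion "0 0 0.02 0 0 0 0; 0 -0.002 0.04 0 0 0 0; 0 -0.002 0.06 0 0 0 0; 0 -0.002 0.08 0 0 0 0; 0 -0.002 0.095 0 0 0 0; 0 -0.002 0.105 0 0 0 0; 0 -0.002 0.111 0 0 0 0; 0 -0.002 0.111 0 0 0 0"

```text
time_s: 3.75
position: [0.5705, 0.1085, 0.0764]
tcp_rot: [[-0.011, 1.0, -0.0], [1.0, 0.011, -0.0], [-0.0, -0.0, -1.0]]
force: [0.0, -0.6, -0.4]
opening: 0.003
```

Run:
```python
from h import *
s=bot.read_state();print(s['position'],s['force'])
b=crop('side','s4.png',265,365,190,265,8)
```

```text
[0.57045207 0.10845903 0.07644629] [ 0.02335629 -0.57988924 -0.42033131]
```

View pics/s4.png

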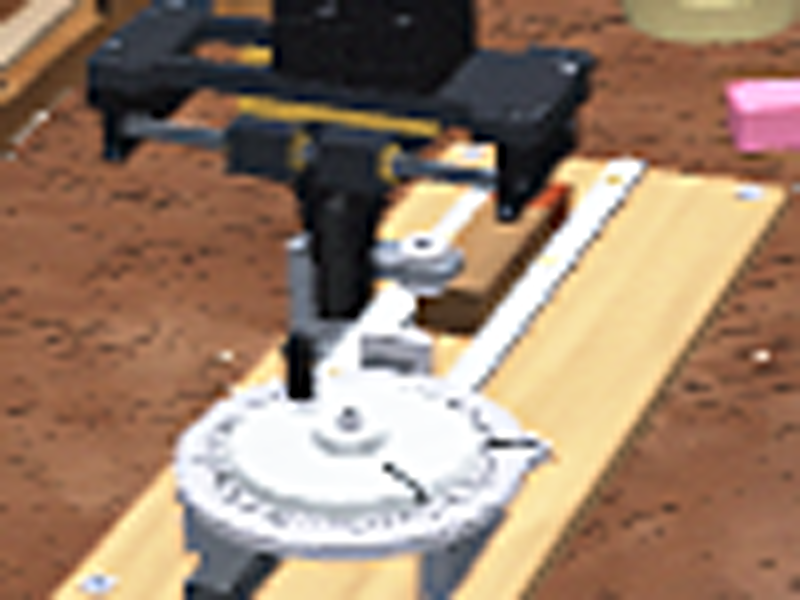

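apply_moves --motion "0.008 0 0 0 0 0 0; 0.016 0 0 0 0 0 0; 0.022 0 0 0 0 0 0; 0.026 0 0 0 0 0 0; 0.029 0 0 0 0 0 0; 0.032 0 0 0 0 0 0; 0.035 0 0 0 0 0 0; 0.038 0 0 0 0 0 0"

```text
time_s: 4.8
position: [0.5708, 0.144, 0.0766]
tcp_rot: [[-0.013, 1.0, 0.001], [1.0, 0.013, -0.005], [-0.005, 0.001, -1.0]]
force: [1.4, -9.1, -0.4]
opening: 0.005
```

Run:
```python
from h import *
s=bot.read_state();print(s['position'],s['force'])
b=crop('side','s5.png',265,365,190,265,8)
```

```text
[0.5707777  0.14402665 0.0766281 ] [ 1.3977419  -9.1251485  -0.41189517]
```

View pics/s5.png

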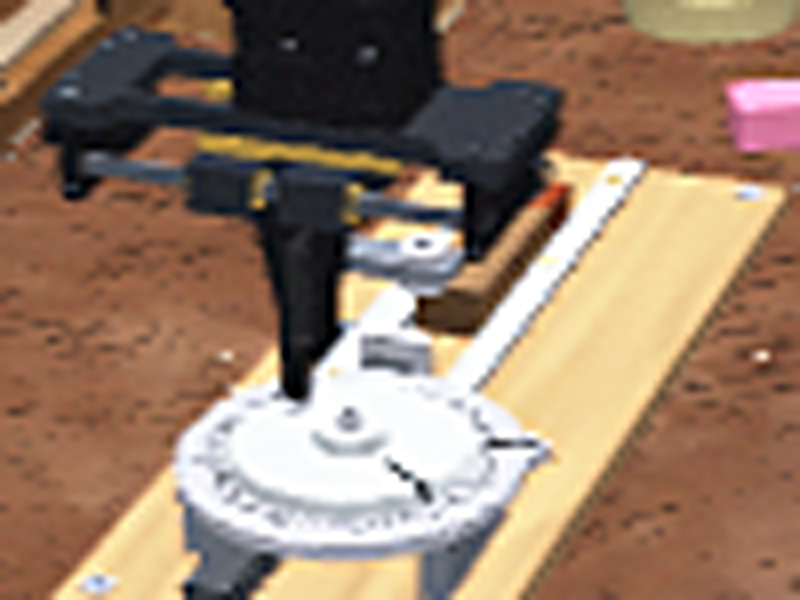

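apply_moves --motion "0.002 0 0 0 0 0 0; 0.0045 0 0 0 0 0 0; 0.007 0 0 0 0 0 0; 0.0095 0 0 0 0 0 0; 0.012 0 0 0 0 0 0; 0.0145 0 0 0 0 0 0; 0.017 0 0 0 0 0 0; 0.0195 0 0 0 0 0 0"

```text
time_s: 5.85
position: [0.5736, 0.1636, 0.0768]
tcp_rot: [[-0.011, 1.0, 0.007], [1.0, 0.011, -0.003], [-0.003, 0.007, -1.0]]
force: [4.8, -6.6, -3.3]
opening: 0.002
```

Run:
```python
from h import *
s=bot.read_state();print(s['position'],s['force'])
b=crop('side','s6.png',265,365,190,265,8)
```

```text
[0.57360243 0.16362885 0.0768014 ] [ 4.84523351 -6.59347753 -3.3456464 ]
```

View pics/s6.png

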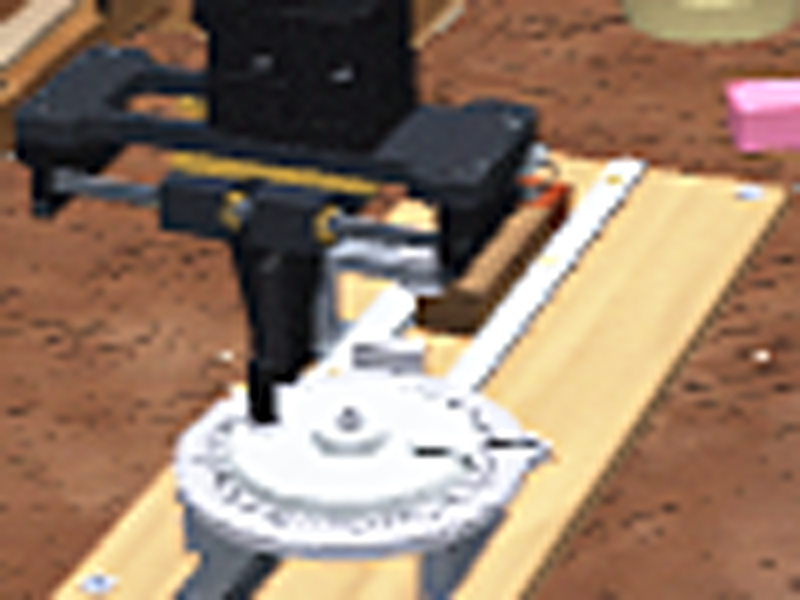

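```bash
cat >> h.py <<'E'
PJ=np.array([.55086,.05076,.011366]);_c,_s=np.cos(PJ[2]),np.sin(PJ[2]);RJ=np.array([[_c,-_s],[_s,_c]])
def J(c_,u,v,z): return RJ.T@(px2w(c_,u,v,z)[:2]-PJ[:2])
def S(u,v,z,u0=265,v0=190,f=8): return J('side',u0+(u+.5)/f-.5,v0+(v+.5)/f-.5,z)
def ang(q,ax): q=q-ax;return round(float(np.degrees(np.arctan2(-q[1],-q[0]))),1),round(float(np.hypot(*q)*1e3),1)
E
python3 - <<'E'
from h import *
def sx(x,y,z): return w2px('side',np.append(PJ[:2]+RJ@[x,y],z))
# nut centre and dial ellipse centre check
ax=S(349,415,.071);print(ax)
print([ang(S(u,v,.06),ax) for u,v in((387,465),(427,499),(413,452),(447,451))],[ang(S(u,v,.055),ax) for u,v in ((487,442),(545,446))])
# predicted index lines for angles
for a in (-36,0,10,20,22,24,26,30):
    t=np.radians(a);q=[]
    for r,z in((.025,.06),(.05,.06),(.052,.054),(.074,.054)):
        p=RJ@(ax-r*np.array([np.cos(t),np.sin(t)]))+PJ[:2];uv=w2px('side',np.append(p,z));q.append(((uv-[265,190]+.5)*8-.5).round().astype(int).tolist())
    print(a,q)
E
```

```text
[-0.01271692  0.12913256]
[(-32.9, 24.8), (-35.9, 54.9), (-2.2, 26.7), (5.7, 39.0)] [(26.0, 53.4), (21.4, 75.7)]
-36 [[384, 466], [420, 494], [423, 510], [455, 534]]
0 [[410, 450], [471, 460], [476, 475], [530, 484]]
10 [[413, 445], [477, 449], [482, 463], [538, 468]]
20 [[414, 439], [479, 438], [484, 451], [541, 451]]
22 [[414, 438], [479, 436], [484, 449], [541, 447]]
24 [[414, 437], [478, 434], [484, 447], [540, 444]]
26 [[414, 436], [478, 431], [483, 444], [539, 441]]
30 [[414, 433], [477, 427], [482, 440], [538, 434]]
```

apply_moves --motion "0.002 0 0 0 0 0 0; 0.004 0 0 0 0 0 0; 0.006 0 0 0 0 0 0; 0.008 0 0 0 0 0 0; 0.0095 0 0 0 0 0 0; 0.0105 0 0 0 0 0 0; 0.011 0 0 0 0 0 0; 0.011 0 0 0 0 0 0"

```text
time_s: 6.9
position: [0.5718, 0.1752, 0.0767]
tcp_rot: [[-0.011, 1.0, 0.004], [1.0, 0.011, -0.003], [-0.003, 0.004, -1.0]]
force: [1.7, -5.1, -1.3]
opening: 0.004
```

Run:
```python
from h import *
s=bot.read_state();print(s['position'],s['force'])
b=crop('side','s7.png',265,365,190,265,8)
```

```text
[0.57180371 0.17517031 0.07671283] [ 1.70392115 -5.13752535 -1.30965618]
```

View pics/s7.png

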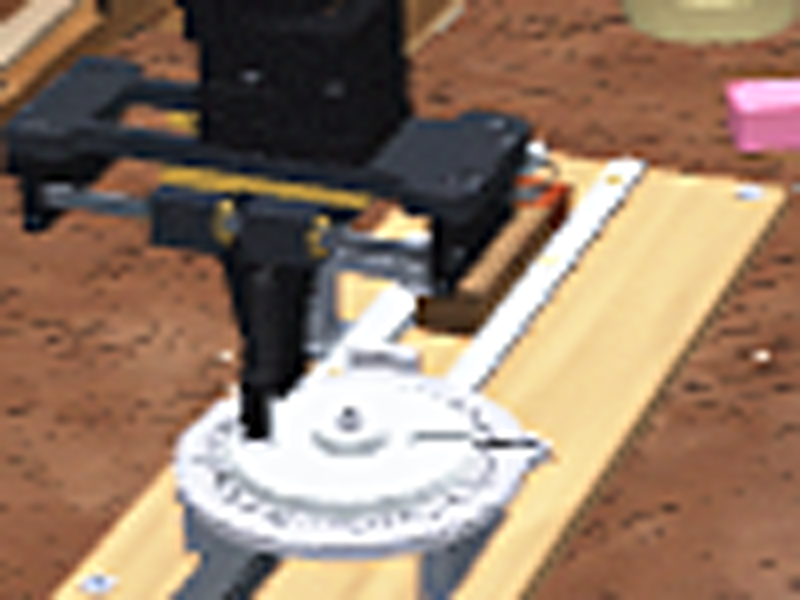

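apply_moves --motion "0.001 0 0 0 0 0 0; 0.002 0 0 0 0 0 0; 0.0025 0 0 0 0 0 0; 0.0025 0 0 0 0 0 0; -0.006 0 0 0 0 0 0; -0.020 0 0 0 0 0 0; -0.035 0 -0.015 0 0 0 0; -0.055 0 -0.05 0 0 0 0"

```text
time_s: 7.95
position: [0.569, 0.1209, 0.1264]
tcp_rot: [[-0.011, 1.0, -0.004], [1.0, 0.011, 0.0], [0.0, -0.004, -1.0]]
force: [-0.7, 0.4, -0.1]
opening: 0.008
```

apply_moves --motion "-0.030 0 -0.025 0 0 0 0; -0.065 0 -0.045 0 0 0 0; -0.105 0 -0.05 0 0 0 0; -0.145 0 -0.05 0 0 0 0; -0.185 0 -0.05 0 0 0 0; -0.225 0 -0.05 0 0 0 0; -0.260 0 -0.05 0 0 0 0; -0.280 0 -0.05 0 0 0 0"

```text
time_s: 8.95
position: [0.5733, -0.1604, 0.1776]
tcp_rot: [[-0.009, 1.0, 0.001], [1.0, 0.009, -0.001], [-0.001, 0.001, -1.0]]
force: [-0.4, -0.2, 0.1]
opening: 0.01
```

Run:
```python
from h import *
s=bot.read_state();print(s['position'],s['force'],s['time_s'])
b=crop('side','s8.png',280,340,220,265,13)
a=crop('top','t8.png',234,279,182,227,13)
cv2.imwrite('pics/t8f.png',a);cv2.imwrite('pics/s8f.png',b)
crop('top','t8b.png',228,364,174,234,5.8,a)
```

```text
[ 0.57325496 -0.16040556  0.17755104] [-0.4302549  -0.1795088   0.07453913] 8.95
```

View pics/s8.png

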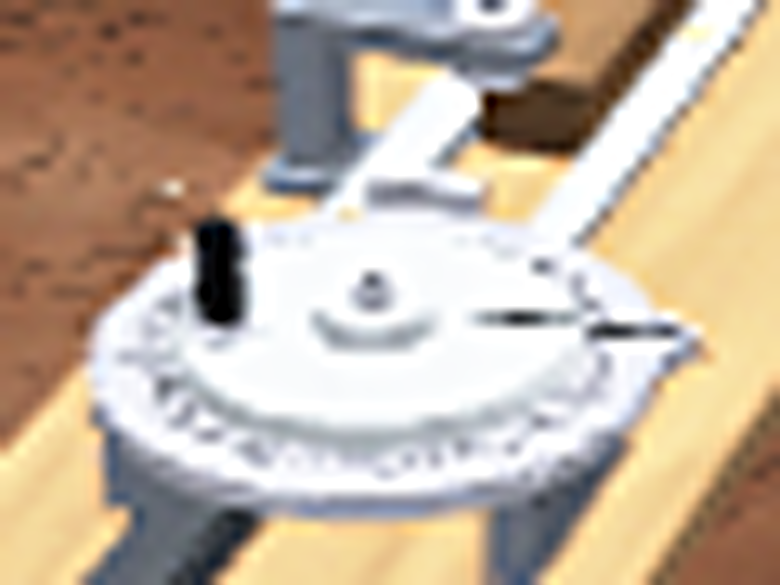

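View pics/t8.png

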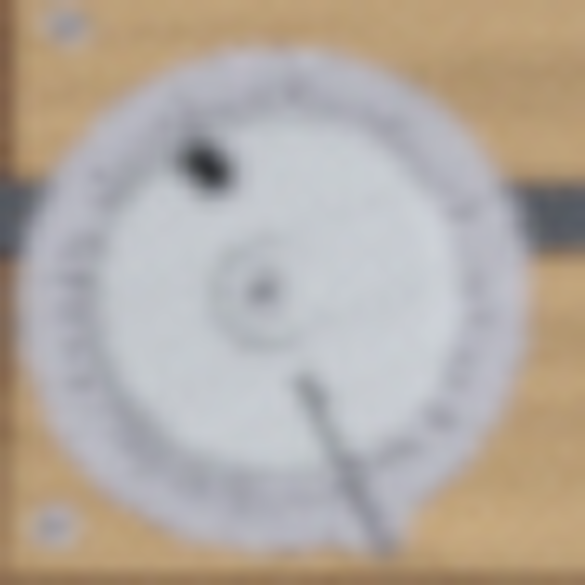

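View pics/t8b.png

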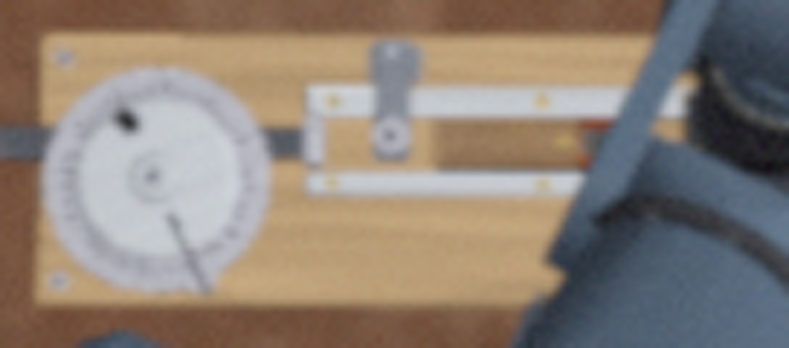

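The top view shows the index line (crop 303,375→345,465) running straight into the zero line (350,480→390,548). I'll measure the small remaining angle by unwrapping the picture around the axis.

Run:
```python
from h import *
def unwrap(c,im,ax,z,rs,th):
    K,R,t=cam(c);g=cv2.cvtColor(im,cv2.COLOR_BGR2GRAY).astype(np.float32)
    rr,tt=np.meshgrid(rs,np.radians(th),indexing='ij')
    xy=np.stack([ax[0]-rr*np.cos(tt),ax[1]-rr*np.sin(tt)],-1)@RJ.T+PJ[:2]
    P=np.concatenate([xy,np.full(rr.shape+(1,),z)],-1)@R.T+t
    uv=P@K.T;uv=(uv[...,:2]/uv[...,2:]).astype(np.float32)
    return cv2.remap(g,uv[...,0].copy(),uv[...,1].copy(),cv2.INTER_CUBIC)
th=np.arange(0,46,.5)
for c,f,axs in (('top','pics/t8f.png',None),('side','pics/s8f.png',None)):
    im=cv2.imread(f)
    ax=J('top',234+(263.5)/13-.5,182+(290.5)/13-.5,.071) if c=='top' else J('side',280+(373.5)/13-.5,220+(293)/13-.5,.073)
    print(c,ax)
    for da in ([0,0],[.0015,0],[-.0015,0],[0,.0015],[0,-.0015]):
        o=[]
        for z,rs in((.060,np.arange(.030,.047,.003)),(.054,np.arange(.055,.071,.003))):
            for r in rs:
                p=unwrap(c,im,ax+da,z,np.array([r]),th)[0];w=np.clip(np.percentile(p,60)-p,0,None);k=np.argmin(p);m=abs(th-th[k])<5;o.append(round(float((w*th)[m].sum()/w[m].sum()),1))
        print(da,o)
```

```text
top [-0.00954846  0.12572707]
[0, 0] [23.5, 23.6, 23.0, 23.0, 23.5, 23.2, 23.2, 23.4, 23.6, 24.3, 24.6, 24.3]
[0.0015, 0] [22.0, 23.0, 22.4, 22.0, 22.5, 22.9, 23.0, 22.8, 23.0, 23.5, 24.1, 23.8]
[-0.0015, 0] [25.0, 24.5, 23.9, 24.0, 24.5, 24.0, 24.0, 24.1, 24.5, 25.1, 24.9, 24.8]
[0, 0.0015] [26.0, 26.5, 25.1, 25.0, 25.1, 25.1, 24.6, 24.8, 24.9, 25.5, 25.8, 25.3]
[0, -0.0015] [21.0, 21.4, 20.5, 21.0, 21.6, 21.5, 21.9, 22.1, 22.5, 23.2, 23.3, 23.2]
side [-0.01565433  0.13582141]
[0, 0] [39.0, 36.1, 35.6, 34.5, 33.9, 31.7, 34.0, 33.6, 32.6, 32.1, 31.4, 30.9]
[0.0015, 0] [38.0, 35.5, 34.6, 33.6, 33.0, 31.5, 32.8, 33.2, 32.1, 31.6, 31.0, 30.5]
[-0.0015, 0] [38.6, 37.9, 36.5, 35.9, 34.1, 33.0, 35.0, 34.0, 33.2, 32.5, 31.9, 31.4]
[0, 0.0015] [41.4, 39.0, 38.0, 36.5, 35.9, 34.0, 35.1, 35.1, 34.0, 33.5, 32.6, 32.1]
[0, -0.0015] [35.1, 34.1, 33.5, 32.1, 31.5, 30.1, 32.8, 32.1, 31.4, 30.8, 30.2, 29.8]
```

Dial and collar agree to within about 1° (under 1 mm at the edge), and the stop face is now at jig y ≈ +24 mm. Next I go down behind the nose, with clearance.

apply_moves --motion "0 -0.002 0.02 0 0 0 0; -0.002 -0.005 0.05 0 0 0 0; -0.004 -0.005 0.08 0 0 0 0; -0.005 -0.005 0.105 0 0 0 0; -0.005 -0.005 0.125 0 0 0 0; -0.005 -0.005 0.140 0 0 0 0; -0.005 -0.005 0.150 0 0 0 0; -0.005 -0.005 0.150 0 0 0 0"

```text
time_s: 10.05
position: [0.5682, -0.1625, 0.0261]
tcp_rot: [[-0.011, 1.0, -0.001], [1.0, 0.011, 0.001], [0.001, -0.001, -1.0]]
force: [0.4, 0.6, 0.6]
opening: 0.007
```

Run:
```python
from h import *
s=bot.read_state();print(s['position'],s['force'],s['time_s'])
b=crop('side','s9.png',280,380,185,260,8)
```

```text
[ 0.56820762 -0.16251044  0.02613225] [0.38672235 0.60593168 0.58925031] 10.05
```

View pics/s9.png

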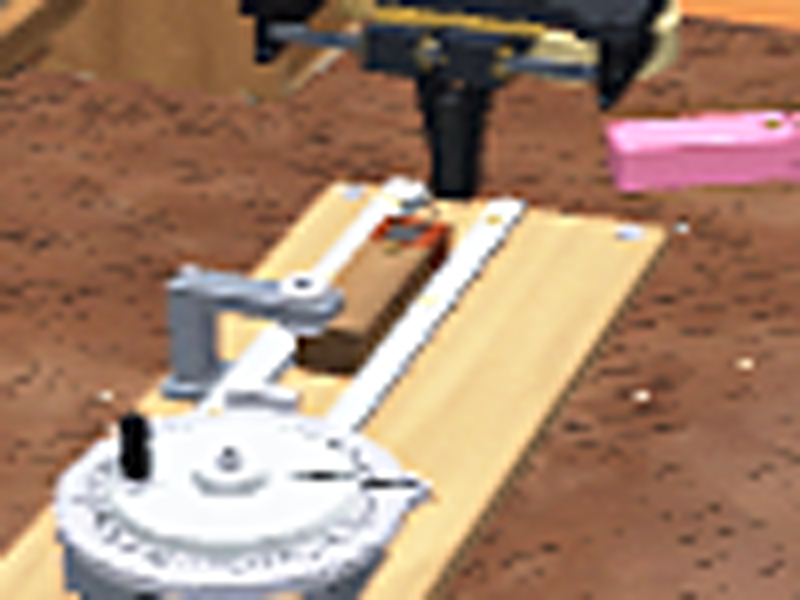

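apply_moves --motion "0.012 0 0 0 0 0 0; 0.024 0 0 0 0 0 0; 0.032 0 0 0 0 0 0; 0.038 0 0 0 0 0 0; 0.043 0 0 0 0 0 0; 0.048 0 0 0 0 0 0; 0.053 0 0 0 0 0 0; 0.058 0 0 0 0 0 0"

```text
time_s: 11.1
position: [0.568, -0.105, 0.0266]
tcp_rot: [[-0.011, 1.0, 0.0], [1.0, 0.011, -0.0], [-0.0, 0.0, -1.0]]
force: [0.9, -0.6, 0.4]
opening: 0.003
```

apply_moves --motion "0.0045 0 0 0 0 0 0; 0.009 0 0 0 0 0 0; 0.0135 0 0 0 0 0 0; 0.018 0 0 0 0 0 0; 0.0225 0 0 0 0 0 0; 0.027 0 0 0 0 0 0; 0.031 0 0 0 0 0 0; 0.034 0 0 0 0 0 0"

```text
time_s: 12.1
position: [0.5674, -0.0707, 0.0265]
tcp_rot: [[-0.011, 1.0, -0.0], [1.0, 0.011, 0.0], [0.0, -0.0, -1.0]]
force: [-0.8, -1.2, 0.4]
opening: 0.002
```

Run:
```python
from h import *
s=bot.read_state();print(s['position'],s['force'],s['time_s'])
b=crop('side','s10.png',280,360,200,260,10)
a=crop('top','t10.png',228,364,174,234,5.8)
cv2.imwrite('pics/s10f.png',b);cv2.imwrite('pics/t10f.png',a)
```

```text
[ 0.56743039 -0.07072315  0.0265254 ] [-0.83794719 -1.23719891  0.41604339] 12.1
```

View pics/s10.png

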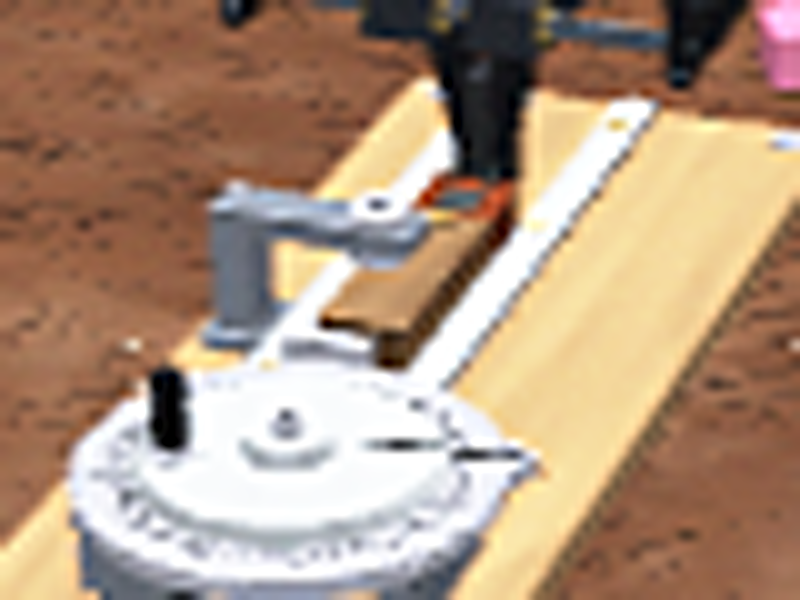

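View pics/t10.png

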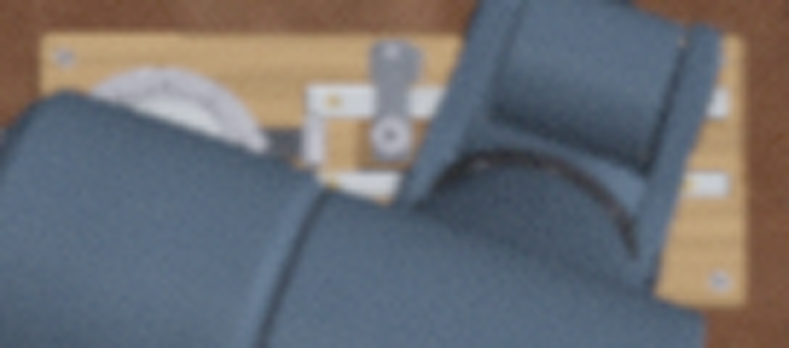

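apply_moves --motion "0.002 0 0 0 0 0 0; 0.004 0 0 0 0 0 0; 0.006 0 0 0 0 0 0; 0.008 0 0 0 0 0 0; 0.010 0 0 0 0 0 0; 0.0115 0 0 0 0 0 0; 0.013 0 0 0 0 0 0; 0.014 0 0 0 0 0 0"

```text
time_s: 13.2
position: [0.5673, -0.0569, 0.0266]
tcp_rot: [[-0.011, 1.0, -0.0], [1.0, 0.011, 0.0], [0.0, -0.0, -1.0]]
force: [0.5, -0.8, 0.1]
opening: 0.006
```

Run:
```python
from h import *
s=bot.read_state();print(s['position'],s['force'],s['time_s'])
b=crop('side','s11.png',290,340,210,250,16)
a=crop('top','t11.png',270,310,180,212,18)
```

```text
[ 0.56729593 -0.05691729  0.02656956] [ 0.457847   -0.77389269  0.14582126] 13.2
```

View pics/s11.png

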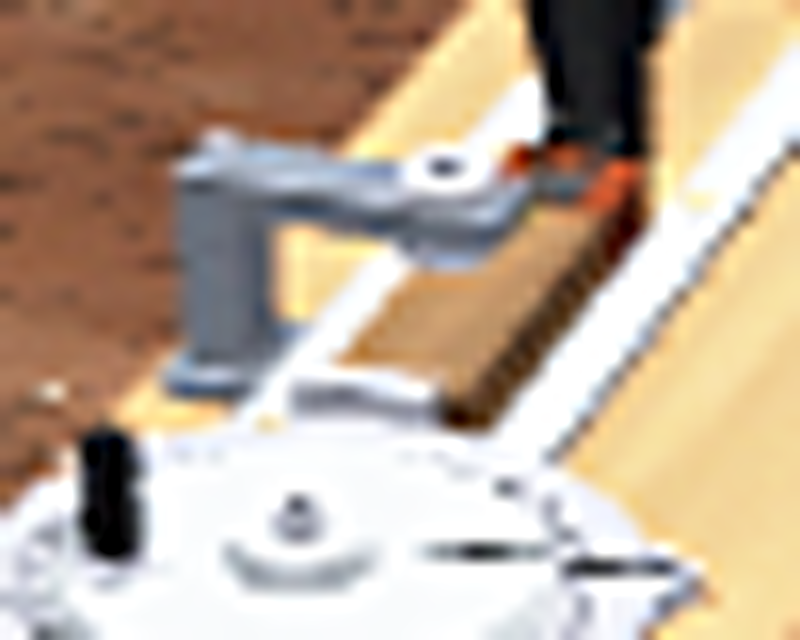

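View pics/t11.png

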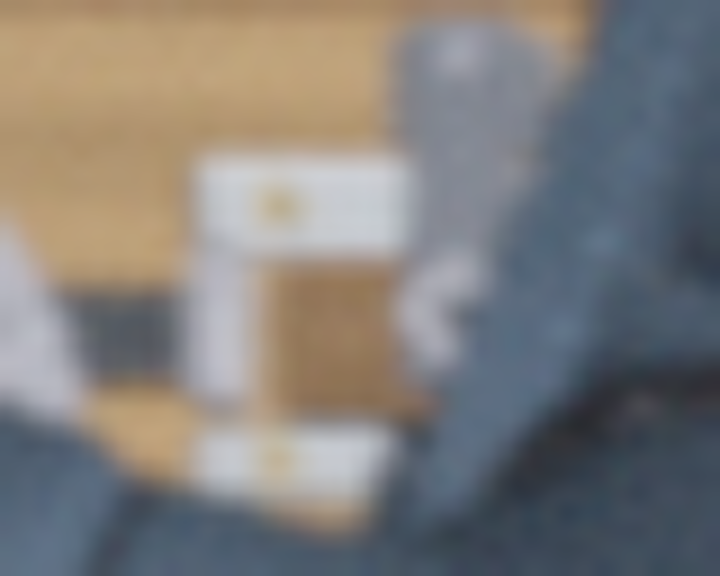

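The top crop shows a gap of roughly 4–5 mm left (stop edge at column 248, pallet edge at 272). I'll creep on from here.

apply_moves --motion "0.0006 0 0 0 0 0 0; 0.0012 0 0 0 0 0 0; 0.0018 0 0 0 0 0 0; 0.0024 0 0 0 0 0 0; 0.003 0 0 0 0 0 0; 0.0035 0 0 0 0 0 0; 0.004 0 0 0 0 0 0; 0.004 0 0 0 0 0 0"

```text
time_s: 14.3
position: [0.5673, -0.053, 0.0266]
tcp_rot: [[-0.011, 1.0, 0.0], [1.0, 0.011, 0.0], [0.0, 0.0, -1.0]]
force: [0.9, -1.0, -0.3]
opening: 0.003
```

apply_moves --motion "0.0003 0 0 0 0 0 0; 0.0006 0 0 0 0 0 0; 0.0009 0 0 0 0 0 0; 0.0012 0 0 0 0 0 0; 0.0014 0 0 0 0 0 0; 0.0016 0 0 0 0 0 0; 0.0018 0 0 0 0 0 0; 0.0018 0 0 0 0 0 0"

```text
time_s: 15.3
position: [0.5673, -0.0513, 0.0266]
tcp_rot: [[-0.011, 1.0, 0.0], [1.0, 0.011, -0.0], [-0.0, 0.0, -1.0]]
force: [0.5, -1.0, 0.5]
opening: 0.001
```

Run:
```python
from h import *
s=bot.read_state();print(s['position'],s['force'],s['time_s'])
a=crop('top','t12.png',270,310,180,212,18)
```

```text
[ 0.56728189 -0.05125091  0.02657781] [ 0.47211256 -1.00404714  0.48764657] 15.3
```

View pics/t12.png

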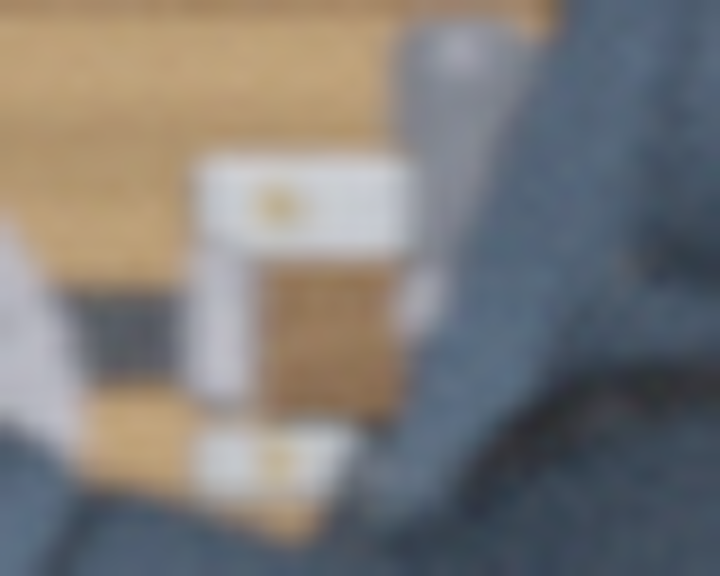

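apply_moves --motion "0.0003 0 0 0 0 0 0; 0.0006 0 0 0 0 0 0; 0.0009 0 0 0 0 0 0; 0.0011 0 0 0 0 0 0; 0.0013 0 0 0 0 0 0; 0.0014 0 0 0 0 0 0; 0.0015 0 0 0 0 0 0; 0.0015 0 0 0 0 0 0"

```text
time_s: 16.35
position: [0.5672, -0.0497, 0.0266]
tcp_rot: [[-0.011, 1.0, 0.0], [1.0, 0.011, -0.0], [-0.0, 0.0, -1.0]]
force: [0.3, -1.2, 0.9]
opening: 0.009
```

apply_moves --motion "0.0003 0 0 0 0 0 0; 0.0006 0 0 0 0 0 0; 0.0009 0 0 0 0 0 0; 0.0011 0 0 0 0 0 0; 0.0013 0 0 0 0 0 0; 0.0014 0 0 0 0 0 0; 0.0015 0 0 0 0 0 0; 0.0015 0 0 0 0 0 0"

```text
time_s: 17.35
position: [0.5673, -0.0491, 0.0266]
tcp_rot: [[-0.011, 1.0, 0.0], [1.0, 0.011, -0.001], [-0.001, 0.0, -1.0]]
force: [-1.6, -5.6, 0.7]
opening: 0.006
```

Force rose to 5.6 N while the tool stalled, which means it is seated. I'll back away and check.

apply_moves --motion "-0.002 0 0 0 0 0 0; -0.008 0 0 0 0 0 0; -0.020 0 0 0 0 0 0; -0.035 0 0 0 0 0 0; -0.050 0 -0.01 0 0 0 0; -0.065 0 -0.04 0 0 0 0; -0.080 0 -0.08 0 0 0 0; -0.100 0 -0.12 0 0 0 0"

```text
time_s: 18.35
position: [0.568, -0.1495, 0.1483]
tcp_rot: [[-0.011, 1.0, 0.0], [1.0, 0.011, 0.0], [0.0, 0.0, -1.0]]
force: [0.7, -0.7, 0.2]
opening: 0.004
```

apply_moves --motion "-0.03 0 -0.02 0 0 0 0; -0.07 0 -0.03 0 0 0 0; -0.11 0 -0.03 0 0 0 0; -0.14 0 -0.03 0 0 0 0; -0.16 0 -0.03 0 0 0 0; -0.16 0 -0.03 0 0 0 0; -0.16 0 -0.03 0 0 0 0; -0.16 0 -0.03 0 0 0 0"

```text
time_s: 19.35
position: [0.57, -0.3067, 0.1765]
tcp_rot: [[-0.012, 1.0, -0.001], [1.0, 0.012, 0.001], [0.001, -0.001, -1.0]]
force: [0.2, 0.7, -0.7]
opening: 0.005
```

Run:
```python
from h import *
s=bot.read_state();print(s['position'],s['force'],s['time_s'])
b=crop('side','s13.png',275,365,195,260,8.8)
a=crop('top','t13.png',230,362,172,232,6)
cv2.imwrite('pics/t13f.png',a)
crop('top','t13b.png',270,310,180,212,18,a)
def unwrap(c,im,ax,z,r,th):
    K,R,t=cam(c);g=cv2.cvtColor(im,cv2.COLOR_BGR2GRAY).astype(np.float32);tt=np.radians(th)
    xy=np.stack([ax[0]-r*np.cos(tt),ax[1]-r*np.sin(tt)],-1)@RJ.T+PJ[:2]
    uv=(np.c_[xy,np.full(len(th),z)]@R.T+t)@K.T;uv=(uv[:,:2]/uv[:,2:]).astype(np.float32)
    return cv2.remap(g,uv[None,:,0].copy(),uv[None,:,1].copy(),cv2.INTER_CUBIC)[0]
th=np.arange(0,46,.5);ax=np.array([-.00955,.1257])
for z,rs in((.060,np.arange(.030,.047,.003)),(.054,np.arange(.055,.071,.003))):
    o=[]
    for r in rs:
        p=unwrap('top',a,ax,z,r,th);w=np.clip(np.percentile(p,60)-p,0,None);k=np.argmin(p);m=abs(th-th[k])<5;o.append(round(float((w*th)[m].sum()/w[m].sum()),1))
    print(o)
```

```text
[ 0.57001531 -0.30673215  0.17649301] [ 0.15275265  0.65226202 -0.69782068] 19.35
[23.5, 23.5, 22.6, 22.9, 23.5, 23.5]
[23.6, 23.4, 23.8, 24.3, 24.5, 24.2]
```

View pics/t13.png

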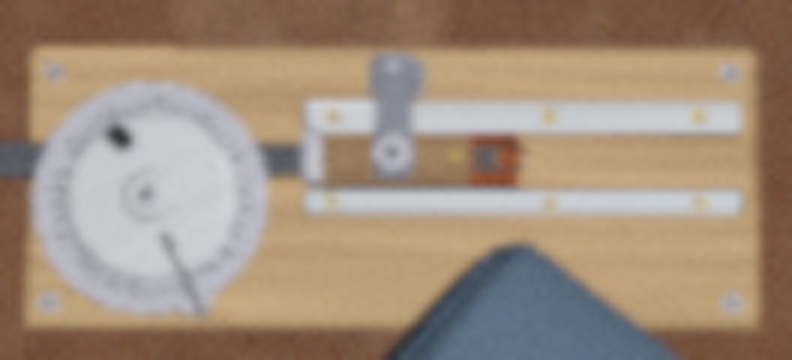

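View pics/t13b.png

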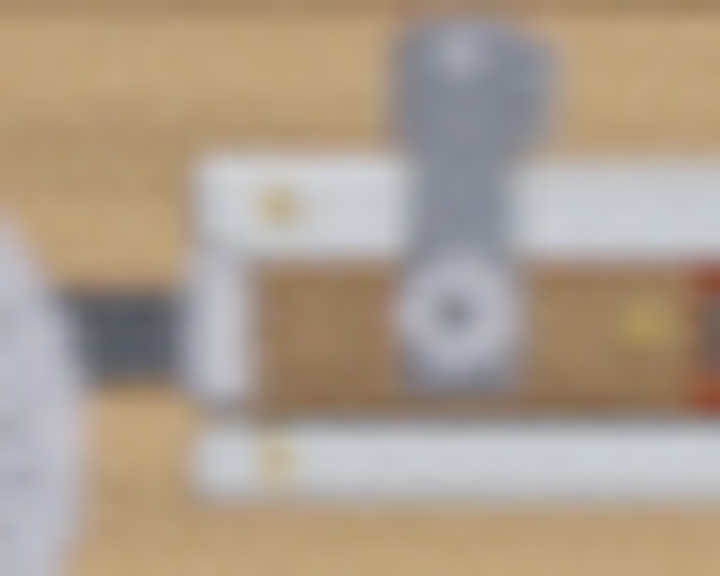

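View pics/s13.png

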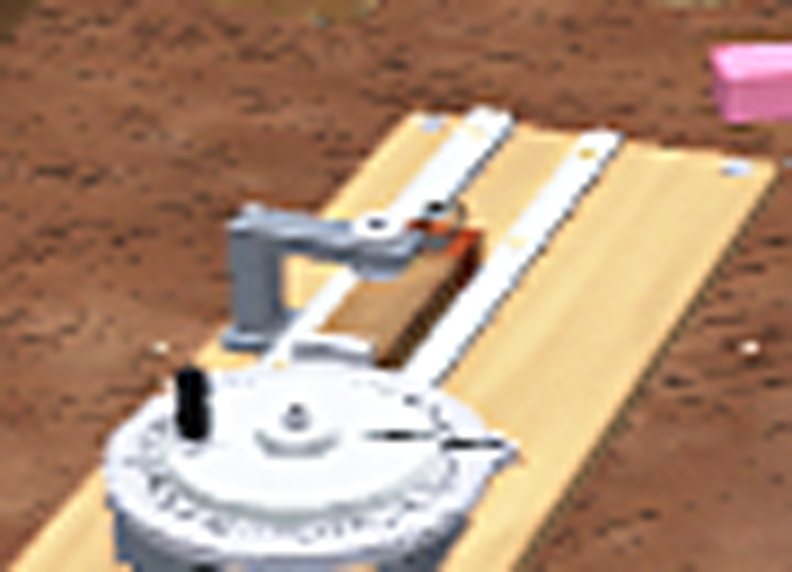

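The pictures show the pallet edge meeting the stop (column ~250, no gap). The index and zero lines are collinear at about 23.3° and 23.9°, unchanged by the push. The arm is clear, so I'm handing in.

```bash
python3 -c "
from rig import bot
print(bot.hand_in())"
```

```text
the job is handed in; nothing more can be done
None
```

I've handed the job in: the dial is on the collar's zero line and the pallet's square end is against the stop. It took about 19 s of the 58 s. No verdict was reported.

- **Dial:** I pushed the peg with the shut fingertips, with a highest reading of about 9 N between moves. In the final top picture the index line is at about 23.3° and the zero line at about 23.9°. That is roughly 0.5 mm apart at the dial's edge, and the same as before the pallet push. The side picture agrees by eye. My angle readings from it were unreliable because I had misplaced the dial axis, so I relied on the top view.
- **Pallet:** I slid it along the channel with about 1 N, until the force rose to 5.6 N and the fingers stalled against the stop. After backing off, the top picture shows no visible gap, at a resolution of about 3 mm per pixel.
- **Not measured:** I didn't check afterwards that the collar, the next pallet, the bottle and the tape had stayed put. The collar's zero line still reads the same within about 1°. The fingers only came down over the dial and the channel, and the arm otherwise stayed well above the bench.

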